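Uncover the centrifuge and bring the rotor's marked place to the front

ROBOT

A 6-joint arm with a two-finger parallel gripper is mounted at the origin on a cart in front of the work surface, level with it; the furniture and walls round the work are solid. World frame = base frame: x ahead of the robot, y to its left, z up, the work surface at z = 0. Lengths are in m, angles in rad, forces in N, time in s.
With the tool pointing down it reaches from about 0.35 to 0.775 m from the base axis. Payload 5.5 kg.
Tool frame: the origin (TCP) lies at the very end of the fingers, on their centre line; the grasp point (between the pads) lies 19 mm behind it (grip_point_offset is the distance from the TCP to the grasp point, in m); z points along the fingers, y is the direction in which the jaws open and shut (so a half turn about z gives the same grasp; the last joint's range is limited). The gripper opens to 85 mm and grips with 20 to 120 N. Pads are 22 mm wide; open, the fingers measure 114 mm over their backs; the gripper's body (76 mm by 85 mm) begins 54 mm behind the grasp point. The pads swing forward as they close: fully open they stand 13 mm farther back than shut.
Start: joints at [-1.25, 0.313, 0.046, 1.304, 0, 1.431], TCP at [0.256, -0.515, 0.231] pointing down, gripper open.
Joint ranges: [-2.76, 2.76], [-0.86, 1.69], [-1.03, 1.26], [-2.2, 2.34], [-1.47, 1.5], [-3.14, 3.14]. Speed limits (rad/s): [2.57, 2.57, 3.14, 3.14, 3.14, 3.14].

INTERFACE

Orientations are given as a unit quaternion [w, x, y, z].
In Python, from workcell import * gives the robot as it stands.
- The arm moves only by the shell command python3 -m crank 'ROWS' [OPENING] [FORCE]. ROWS is a JSON object of lists of equal length, an entry for each row: "travel": the shift along the tool's x, y, z in units of 40 mm (1.0 is 40 mm), a list of three; "turn": the turn about the tool's z in rad. In form: {"travel": [[x, y, z], ...], "turn": [turn, ...]}. A call has 1 to 5 rows; each row is the pose to reach, as a shift and turn from the pose commanded when the call began, along the tool's axes at that moment; what a row does not reach only later rows make up. A row lasts 1/12 s, in which the tool goes at most 41.7 mm and 7.16 degrees, less where a joint would pass 70% of its speed; a pose out of reach is approached as far as the arm can. A call with a gripper value outside its range is refused whole. OPENING is the finger opening in mm, from 0 to 85.4, set as the call begins (- or left out, the last holds). The fingers move at their own pace and stop on an object; FORCE is the grip in N (left out, the last holds). Time passes only in rows, so rows that repeat a pose let the fingers close. It gives the time, the measured TCP pose, the force and the opening at its end, in the units of the state.
- get_state(): the state, without advancing time (a new reading comes with each control period).
- read_camera(name): name is "side" or "top" or "wrist"; returns a dict with "image" (384x512x3 uint8, red, green, blue), "K" (3x3 intrinsics, pixels), "R" (3x3) and "t" (3): a world point X has camera coordinates R X + t. Camera axes: x right, y down, z forward; pixel columns grow to the right and rows downward; lengths in m; the calibration is good to about 2 mm. A picture is of the moment at which its call begins. There is no depth.
- hand_in(): hands the job in, once; it reports no verdict.
The state is a dict: "clock": time; "joint_pos": joint angles; "qvel": joint speeds; "tau": joint torques, N m; "tcp_pos": TCP position; "orientation": TCP orientation; "wrist_force": force on the tool from outside, world axes, zero at the start; "ft_torque": the same for the moment, N m; "finger_gap": finger opening in m.
Only numpy, scipy, OpenCV 4.12 (cv2) and the standard library are available. Lean on these libraries where they do the work, as an engineer would, in place of code of your own. Each camera call takes 0.05 s, during which the arm holds its last target. There are 200 camera calls.

TASK

Get the bench centrifuge ready for loading: lift its loose round cover off and set it down flat on the clear worktop, knob up, then turn the free-running rotor with a fingertip until the arrow mark on its rim points at the arrow on the front of the bowl's collar, and leave it standing still. Do not drop the cover and leave the glassware, bottle and rack where they stand.

Things in the scene. Friction and masses are not known exactly. Their poses are not given: they have to be found in the camera images.
- centrifuge: Bench centrifuge, fixed to the worktop: a white round drum 252 mm across, 120 mm high, with a low control panel on its front. Origin on the drum's axis at worktop height; x points to the back of the machine (panel on the -x side), z up. The top is a flat collar at z = 120 mm, from radius 90 mm (the bowl's mouth) to 116 mm. The rotor turns in the mouth about this z axis.
- index_mark (a point): Inner tip of the raised black arrowhead (about 13 mm long, 1.5 mm high) on the collar at the front of the machine, 102 mm from the axis, 120 mm above the worktop; it points in at the rotor and stays visible with the cover on.
- rotor_mark (a point): Middle of the mark on the rotor, hidden under the cover at the start: a flush black radial line ending in an arrowhead that points outward, 26 mm long and 18 mm wide in all, the only mark on the flat rim. The point is 70 mm from the axis, on the rim's surface, 110 mm above the worktop.
- rotor (a joint): Angle of the rotor in rad, counter-clockwise from above positive; 0 (or any whole turn) where its mark faces the index; no stop. It runs freely (bearing friction about 0.012 N m, 0.75 kg): it follows a fingertip that presses on the rim with a few N and moves along a circle about the axis, and coasts a few degrees if let go while moving. Either way round will do.
- cover: Loose round grey plastic cover of the centrifuge, 201 mm across, 60 mm high with knob, 0.13 to 0.25 kg. Origin at the centre of its underside, z up. A plug 173 mm across, 6 mm deep, sits in the bowl's mouth with 3.5 mm play: the origin is 114 mm above the worktop when on, 0 when set down. A clear patch of worktop, 0.23 m across, lies to the right, round x = 0.44, y = -0.345.
- cover_knob (a point): Middle of the cover's grip knob: a black round knob 35 mm across and 20 mm tall, on the cover's axis, 46 mm above the cover's underside.
- rack: Blue tube rack, empty, 158 x 50 x 70 mm, to the left. Origin under its centre.
- beaker: Glass beaker 73 mm across, 94 mm high, to the right. Origin under its centre.
- bottle: Glass bottle with black cap, 60 mm across, 122 mm high, far right. Origin under its centre.
- dish: Glass dish 65 mm across, 15 mm high, between the centrifuge and the clear patch. Origin under its centre.
- rotor_hub (a point): Centre of the rotor, level with its rim, 110 mm above the worktop. The rotor is an aluminium dish 170 mm across: a smooth flat rim ring from radius 54 to 83 mm, 10 mm below the collar; inside it a sloping ring of twelve tube places, and a hub. Its drive hangs on rubber: pressed down, the rotor sinks about 1 mm per 2 N, at most 8 mm.
- heating_mantle: Blue and grey round heating mantle, fixed, about 150 mm high, with a blue control box 114 mm high on its front that reaches to x = 0.48, y = -0.25. It stands between the centrifuge and the clear patch: carry the cover over or in front of it. Origin under its centre. To the right of it, beyond x = 0.57, stands a balance about 0.5 m high: keep the arm clear.

How it is judged:
By the outcome, as a careful person would: the job done as asked, in the order asked, and still so for the second after the job is handed in, with the robot touching nothing.
It also fails if it takes over 64 s, if anything falls off the work surface, if the arm or the gripper's body presses on something with over 40 N, if the wrist force passes 120 N, or if a joint passes its speed limit or range.

## Working session

There is one attempt and no reset: what is moved stays moved. The work goes in short steps, Python scripts to look and compute and a shell command to move; the robot and the scene stay as the last step left them, time stands still between calls to the robot, and variables do not carry over. Pictures are saved under pics/ and viewed, about 8 in all and at most 12, crops included, and the job is handed in when it is done.

```bash
mkdir -p pics; ls; python3 - <<'E'
from workcell import *
import cv2,numpy as np
print(get_state())
ims=[]
for n in ("side","top"):
    c=read_camera(n); np.savez(n+"0.npz",**c); print(n,c["K"].tolist(),c["R"].round(3).tolist(),c["t"].round(3).tolist())
    cv2.imwrite(f"pics/{n}0.png",c["image"][:,:,::-1])
E
```

```text
pics
{'clock': 0.0, 'joint_pos': array([-1.24962135e+00,  3.13997305e-01,  4.49529705e-02,  1.30358382e+00,
       -1.88827259e-06,  1.43120479e+00]), 'qvel': array([-0.00163597, -0.0002209 , -0.00019535,  0.00038854, -0.00074029,
       -0.00072322]), 'tau': array([-5.33595448e-04, -4.80618703e+01,  2.98535621e+01,  1.91152131e-02,
       -1.89889493e-04, -1.72241153e-05]), 'tcp_pos': array([ 0.25549549, -0.51454154,  0.23039999]), 'orientation': array([-9.12053881e-04,  9.73578542e-01,  2.28350574e-01, -8.39832624e-05]), 'wrist_force': array([-0.20502533, -0.49209451,  0.79612059]), 'ft_torque': array([-0.01115402,  0.03262717,  0.03763007]), 'finger_gap': 0.08569043817986938}
side [[374.8043171456403, 0.0, 259.9539106674782], [0.0, 374.8043171456403, 191.17650344300466], [0.0, 0.0, 1.0]] [[0.962, -0.273, -0.004], [-0.13, -0.446, -0.886], [0.24, 0.852, -0.464]] [-0.507, 0.118, 1.432]
top [[386.43437249295937, 0.0, 256.94367663538276], [0.0, 386.43437249295937, 192.58504237059495], [0.0, 0.0, 1.0]] [[0.02, -1.0, -0.001], [-0.985, -0.02, -0.173], [0.173, 0.004, -0.985]] [-0.09, 0.508, 1.388]
```

View pics/side0.png

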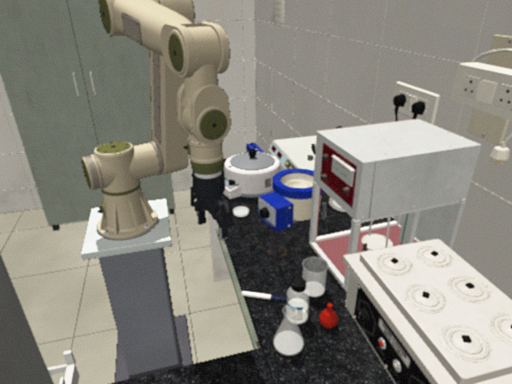

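View pics/top0.png

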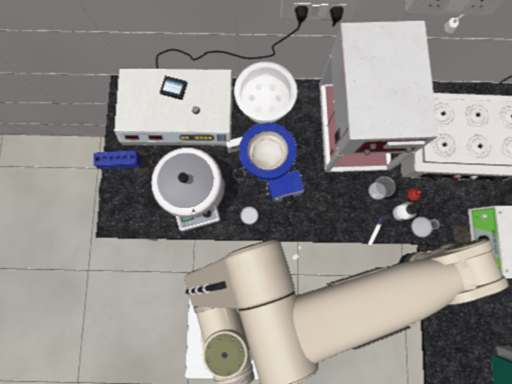

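The side view shows the drum at about (252,172) with its knob near (252,157). The top view shows the drum at (187,182), the knob at (185,178), the index mark near (194,211), the dish at (249,215) and the mantle box at (286,186).

```bash
cat > h.py <<'E'
import numpy as np, cv2
from workcell import *
def ray(c,u,v):
    d=c["R"].T@np.linalg.solve(c["K"],[u,v,1.]); return -c["R"].T@c["t"],d
def plane(c,u,v,z):
    o,d=ray(c,u,v); return o+d*(z-o[2])/d[2]
def proj(c,X):
    p=c["K"]@(c["R"]@np.asarray(X)+c["t"]); return p[:2]/p[2]
def tri(a,b):
    (o,d),(p,e)=a,b; s=np.linalg.lstsq(np.c_[d,-e],p-o,rcond=None)[0]
    A,B=o+s[0]*d,p+s[1]*e; return (A+B)/2,np.linalg.norm(A-B)
def blobs(mask,x0,y0,x1,y1,amin=4):
    m=np.zeros(mask.shape,np.uint8); m[y0:y1,x0:x1]=mask[y0:y1,x0:x1]
    n,l,s,ce=cv2.connectedComponentsWithStats(m)
    return [(ce[i].round(2).tolist(),s[i].tolist()) for i in range(1,n) if s[i,4]>=amin]
def shot(name,f): 
    c=read_camera(name); np.savez(f+".npz",**c); return c
def crop(c,x0,y0,x1,y1,k,f): cv2.imwrite(f,cv2.resize(c["image"][y0:y1,x0:x1,::-1],None,fx=k,fy=k,interpolation=cv2.INTER_CUBIC))
E
python3 - <<'E'
from h import *
S=dict(np.load("side0.npz"));T=dict(np.load("top0.npz"))
for n,c,b in(("side",S,(225,135,285,200)),("top",T,(145,140,230,230))):
    g=c["image"].max(2); print(n,blobs((g<75).astype(np.uint8),*b,amin=3))
    print("dark<100",blobs((g<100).astype(np.uint8),*b,amin=3))
a=cv2.resize(S["image"][130:205,215:290],(400,400),interpolation=2);b=cv2.resize(T["image"][140:230,140:230],(400,400),interpolation=2)
cv2.imwrite("pics/c1.png",np.hstack([a,b])[:,:,::-1])
# drum outline in top: bright
for u,v,z in((187,180,.12),(185,178,.16),(194,212,.12),(249,215,.01)): print(u,v,plane(T,u,v,z).round(3))
E
```

```text
side [([273.25, 148.25], [273, 147, 2, 3, 4]), ([251.9, 153.07], [249, 149, 7, 10, 58]), ([279.0, 154.2], [278, 153, 3, 3, 5]), ([231.3, 182.22], [229, 180, 6, 5, 23]), ([266.33, 180.33], [266, 180, 2, 2, 3]), ([242.23, 198.08], [225, 196, 33, 4, 87])]
dark<100 [([251.41, 152.72], [246, 146, 10, 13, 75]), ([273.25, 148.42], [272, 147, 4, 4, 12]), ([279.0, 154.79], [278, 152, 3, 6, 14]), ([267.41, 182.38], [265, 179, 6, 8, 34]), ([231.41, 182.07], [229, 180, 6, 5, 29]), ([273.94, 187.75], [273, 185, 3, 6, 16]), ([243.46, 197.65], [225, 195, 34, 5, 114])]
top [([184.44, 188.3], [145, 145, 85, 85, 2555]), ([183.21, 177.34], [179, 173, 10, 10, 73]), ([207.25, 213.53], [203, 210, 8, 7, 32])]
dark<100 [([185.07, 188.02], [145, 145, 85, 85, 2694]), ([183.58, 177.45], [178, 172, 13, 11, 98]), ([206.82, 213.4], [202, 210, 9, 7, 45])]
187 180 [0.537 0.167 0.12 ]
185 178 [0.536 0.167 0.16 ]
194 212 [0.424 0.137 0.12 ]
249 215 [ 0.43  -0.052  0.01 ]
```

View pics/c1.png

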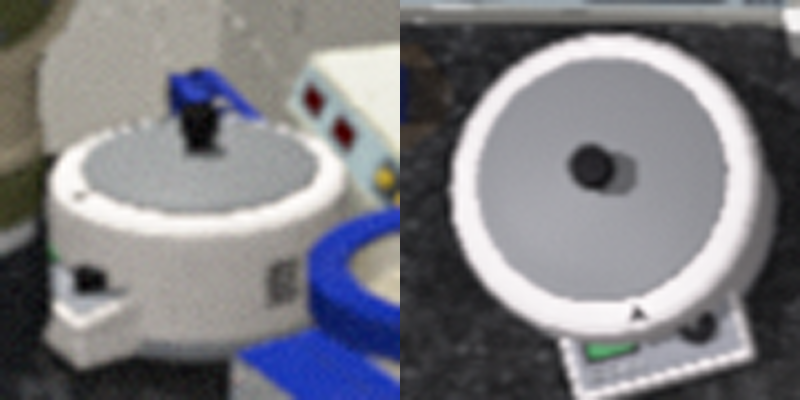

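```bash
python3 - <<'E'
from h import *
S=dict(np.load("side0.npz"));T=dict(np.load("top0.npz"))
kn,e=tri(ray(T,183.3,177.3),ray(S,252.3,153.8)); print("knob tri",kn.round(4),e)
k=plane(T,183.3,177.3,.165)
i=plane(T,193.5,210.4,.121); i2,e=tri(ray(T,193.5,210.4),ray(S,215+80/5.333,130+195/5.333)); print("knob",k,"idx",i,i2,e)
# collar outer edge from top: white blob ellipse -> circle fit on plane .12
img=T["image"]; hsv=cv2.cvtColor(img,cv2.COLOR_RGB2HSV)
m=np.zeros(img.shape[:2],np.uint8); m[140:232,140:232]=((hsv[...,2]>95)&(hsv[...,2]<190)&(hsv[...,1]<60))[140:232,140:232]
n,l,s,ce=cv2.connectedComponentsWithStats(m); j=l[190,195]; 
c=max(cv2.findContours((l==j).astype(np.uint8),0,1)[0],key=len)[:,0]; c=cv2.convexHull(c)[:,0]
P=np.array([plane(T,*p,.135) for p in c]); A=np.c_[2*P[:,:2],np.ones(len(P))]; q=np.linalg.lstsq(A,(P[:,:2]**2).sum(1),rcond=None)[0]
print("cover circle z.135",q[:2],np.sqrt(q[2]+q[0]**2+q[1]**2))
w=shot("wrist","w0"); print(w["K"].tolist(),(-w["R"].T@w["t"]),w["R"].round(3))
E
```

```text
knob tri [0.5411 0.1745 0.1506] 0.0023911402390977593
knob [0.53680575 0.17183306 0.165     ] idx [0.4293008 0.1389113 0.121    ] [0.43181171 0.13910068 0.11826163] 0.004345923326713712
cover circle z.135 [0.53504851 0.17104937] 0.09757961852059535
[[339.7613339426951, 0.0, 260.69013560512684], [0.0, 339.7613339426951, 198.1451151220975], [0.0, 0.0, 1.0]] [ 0.31883444 -0.48298138  0.37341061] [[ 0.445 -0.896 -0.001]
 [-0.86  -0.428  0.279]
 [-0.25  -0.124 -0.96 ]]
```

```bash
cat > to.py <<'E'
import sys
from h import *
from scipy.spatial.transform import Rotation as Ro
s=get_state(); a=[float(v) for v in sys.argv[1:]]
q=s["orientation"]; R=Ro.from_quat(np.r_[q[1:],q[0]]).as_matrix()
h=np.degrees(np.arctan2(R[1,0],R[0,0]))
print("t %.2f"%s["clock"],"tcp",s["tcp_pos"].round(4),"head %.1f"%h,"gap %.4f"%s["finger_gap"],"F",s["wrist_force"].round(1),"j",s["joint_pos"].round(2))
if a: print("travel",(R.T@(np.array(a[:3])-s["tcp_pos"])/.04).round(3),"turn" ,round(-np.radians((a[3]-h+180)%360-180),3) if len(a)>3 else 0)
E
python3 -m crank '{"travel":[[13.9,-12.2,-1.25],[13.9,-12.2,-1.25],[13.9,-12.2,-1.25],[13.9,-12.2,-1.25],[13.9,-12.2,-1.25]],"turn":[-0.1,-0.2,-0.3,-0.4,-0.5]}'
python3 to.py .535 .172 .29 100
```

```text
clock: 0.57
tcp_pos: [0.3347, -0.3209, 0.2451]
orientation: [-0.0, 0.886, 0.464, 0.0]
wrist_force: [0.6, 0.5, -0.1]
finger_gap: 0.085
t 0.57 tcp [ 0.3347 -0.3209  0.2451] head 55.3 gap 0.0850 F [ 0.6  0.5 -0.1] j [-0.94  0.09 -0.2   1.28  0.    1.24]
travel [12.981 -2.903 -1.117] turn -0.78
```

```bash

python3 -m crank '{"travel":[[13,-2.9,-1.1],[13,-2.9,-1.1],[13,-2.9,-1.1],[13,-2.9,-1.1],[13,-2.9,-1.1]],"turn":[-0.1,-0.2,-0.3,-0.4,-0.5]}'
python3 to.py .535 .172 .29 100
```

```text
clock: 0.98
tcp_pos: [0.4138, -0.1288, 0.2627]
orientation: [0.0, 0.743, 0.669, 0.0]
wrist_force: [0.2, 1.1, -0.1]
finger_gap: 0.0857
t 0.98 tcp [ 0.4138 -0.1288  0.2627] head 84.0 gap 0.0857 F [ 0.2  1.1 -0.1] j [-0.49  0.03 -0.22  1.32 -0.    1.19]
travel [ 7.797  2.222 -0.684] turn -0.28
```

```bash

python3 -m crank '{"travel":[[7.8,2.22,-0.68],[7.8,2.22,-0.68],[7.8,2.22,-0.68],[7.8,2.22,-0.68],[7.8,2.22,-0.68]],"turn":[-0.1,-0.2,-0.28,-0.28,-0.28]}' >/dev/null
python3 -m crank '{"travel":[[2.6,0,0],[2.6,0,0],[2.6,0,0],[2.6,0,0]],"turn":[0,0,0,0]}' >/dev/null
python3 to.py .535 .172 .29 100
```

```text
t 1.73 tcp [0.4732 0.1678 0.2795] head 100.1 gap 0.0857 F [-0.5 -0.2 -0.1] j [ 0.18  0.16 -0.03  1.38  0.    1.58]
travel [-0.167  1.539 -0.264] turn 0.001
```

```bash

python3 -m crank '{"travel":[[-0.17,0.8,-0.26],[-0.17,1.54,-0.26],[-0.17,1.54,-0.26],[-0.17,1.54,-0.26]],"turn":[0,0,0,0]}' >/dev/null
python3 to.py .535 .172 .29 100
python3 - <<'E'
from h import *
c=shot("wrist","w1"); cv2.imwrite("pics/w1.png",c["image"][:,:,::-1])
print("pred knob px",proj(c,[.536,.172,.17]), "idx",proj(c,[.43,.139,.121]))
g=c["image"].max(2); print(blobs((g<60).astype(np.uint8),0,0,512,384,100))
E
```

```text
t 2.07 tcp [0.5371 0.167  0.289 ] head 99.7 gap 0.0856 F [-1.  -0.5 -0.1] j [ 0.16  0.28  0.14  1.43 -0.    1.56]
travel [ 0.132 -0.032 -0.026] turn -0.005
pred knob px [260.92190462 185.75501733] idx [144.58864699 187.99277067]
[([200.58, 24.34], [106, 0, 231, 86, 6826]), ([384.17, 36.93], [330, 0, 105, 106, 4451]), ([109.54, 111.33], [104, 99, 15, 30, 178]), ([269.35, 178.63], [246, 162, 38, 43, 196]), ([247.95, 339.38], [0, 254, 512, 130, 32042]), ([117.45, 270.65], [109, 258, 18, 21, 113])]
```

View pics/w1.png

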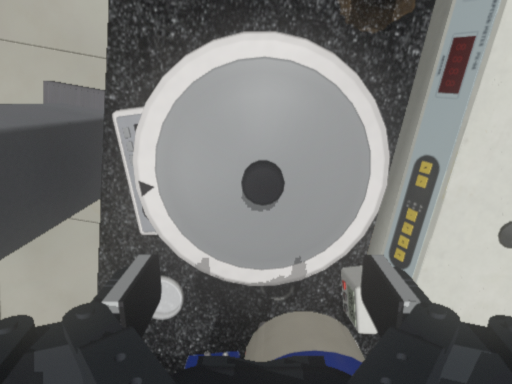

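The wrist view shows the knob at (263,183), inside the collar ring centred at about (262,157). The index arrow is at (146,188), and the fingers are low at the left and right.

```bash
python3 - <<'E'
from h import *
c=dict(np.load("w1.npz")); T=dict(np.load("top0.npz")); S=dict(np.load("side0.npz"))
g=c["image"].max(2); m=(g<85).astype(np.uint8)
m[:, :200]=0; m[:,320:]=0; m[:150]=0; m[215:]=0
cn=max(cv2.findContours(m,0,1)[0],key=cv2.contourArea); (u,v),r=cv2.minEnclosingCircle(cn); print("knob px",u,v,r,cv2.boundingRect(cn), "tcp px",proj(c,get_state()["tcp_pos"]))
print("tri top",tri(ray(c,u,v),ray(T,183.3,177.3)),"tri side",tri(ray(c,u,v),ray(S,252.3,153)))
for z in(.16,.165,.17):print(z,plane(c,u,v,z).round(4))
# index arrow
m=(g<85).astype(np.uint8); print(blobs(m,137,175,160,202,10))
ys,xs=np.where(m[180:196,137:160]); print("idx tip px",xs.max()+137,ys[xs==xs.max()].mean()+180, plane(c,xs.max()+137,ys[xs==xs.max()].mean()+180,.1205).round(4))
# collar outer edge
w=((c["image"].min(2)>185)).astype(np.uint8); w[:, 395:]=0; w[295:]=0; w[:,:133]=0
w=cv2.morphologyEx(w,cv2.MORPH_OPEN,np.ones((5,5)))
n,l,s,ce=cv2.connectedComponentsWithStats(w); j=1+s[1:,4].argmax(); lab=(l==j).astype(np.uint8)
cs,_=cv2.findContours(lab,cv2.RETR_CCOMP,1); cs=sorted(cs,key=cv2.contourArea)[-2:]
for k,z in zip(cs,(.124,.12)):
    print("ellipse",cv2.fitEllipse(k)); P=np.array([plane(c,*p,z) for p in k[:,0]])[:,:2]
    for _ in range(4):
        q=np.linalg.lstsq(np.c_[2*P,np.ones(len(P))],(P**2).sum(1),rcond=None)[0]; R=np.sqrt(q[2]+q[0]**2+q[1]**2); d=abs(np.hypot(*(P-q[:2]).T)-R); P=P[d<max(.002,np.percentile(d,70))]
    print("circle",q[:2].round(4),R,len(P))
E
```

```text
knob px 262.6428527832031 182.64285278320312 22.36648178100586 (242, 161, 42, 45) tcp px [259.1425047  259.79081134]
tri top (array([0.53744229, 0.17261117, 0.16135412]), np.float64(0.0002951405826864264)) tri side (array([0.53943014, 0.17092143, 0.15594523]), np.float64(0.0038514872921521937))
0.16 [0.5374 0.1723 0.16  ]
0.165 [0.5371 0.1735 0.165 ]
0.17 [0.5369 0.1747 0.17  ]
[([144.54, 187.63], [140, 183, 12, 11, 67])]
idx tip px 151 187.0 [0.4358 0.1408 0.1205]
ellipse ((261.1248474121094, 157.6541290283203), (233.82940673828125, 240.97451782226562), 107.5368881225586)
circle [0.5348 0.1754] 0.11532936834936997 408
```

```bash
python3 to.py .5372 .173 .149
python3 -m crank '{"travel":[[0.15,0,1],[0.15,0,1.8],[0.15,0,2.5],[0.15,0,2.5],[0.15,0,2.5]],"turn":[0,0,0,0,0]}' 60 30
python3 to.py .5372 .173 .148
```

```text
t 2.12 tcp [0.5362 0.167  0.2894] head 99.7 gap 0.0853 F [-0.4  0.4  0.5] j [ 0.16  0.28  0.14  1.43 -0.    1.56]
travel [0.145 0.058 3.51 ] turn 0
clock: 2.53
tcp_pos: [0.5333, 0.1729, 0.1897]
orientation: [-0.001, 0.645, 0.764, -0.001]
wrist_force: [0.1, 0.3, 0.8]
finger_gap: 0.0602
t 2.53 tcp [0.5333 0.1729 0.1897] head 99.7 gap 0.0602 F [0.1 0.3 0.8] j [ 0.17  0.3  -0.07  1.2  -0.    1.57]
travel [-0.014  0.101  1.042] turn 0
```

```bash

python3 -m crank '{"travel":[[0,0.08,0.4],[0,0.08,0.75],[0,0.08,1.03],[0,0.08,1.03],[0,0.08,1.03]],"turn":[0,0,0,0,0]}'
python3 to.py .5372 .173 .146
```

```text
clock: 2.95
tcp_pos: [0.5392, 0.1741, 0.1512]
orientation: [0.001, 0.645, 0.765, 0.001]
wrist_force: [-0.0, -0.3, 0.2]
finger_gap: 0.0599
t 2.95 tcp [0.5392 0.1741 0.1512] head 99.7 gap 0.0599 F [-0.  -0.3  0.2] j [ 0.17  0.33 -0.13  1.11 -0.    1.57]
travel [-0.018 -0.054  0.129] turn 0
```

```bash

python3 -m crank '{"travel":[[0,0,0.05],[0,0,0.08],[0,0,0.08],[0,0,0.08],[0,0,0.08]],"turn":[0,0,0,0,0]}' 20 40
python3 -m crank '{"travel":[[0,0,0],[0,0,0],[0,0,0],[0,0,0],[0,0,0]],"turn":[0,0,0,0,0]}' 20 60
```

```text
clock: 3.37
tcp_pos: [0.5393, 0.1742, 0.1477]
orientation: [0.001, 0.645, 0.765, 0.001]
wrist_force: [-0.5, -0.5, 6.1]
finger_gap: 0.0333
clock: 3.78
tcp_pos: [0.5393, 0.1742, 0.1478]
orientation: [0.001, 0.645, 0.765, 0.001]
wrist_force: [-2.1, -0.6, 5.1]
finger_gap: 0.0322
```

```bash

python3 -m crank '{"travel":[[0,0,-0.1],[0,0,-0.25],[0,0,-0.45],[0,0,-0.7],[0,0,-1.0]],"turn":[0,0,0,0,0]}'
python3 - <<'E'
from h import *
c=shot("wrist","w2"); s=shot("side","s2")
a=cv2.resize(s["image"][110:215,195:300],(384,384),interpolation=2); cv2.imwrite("pics/c2.png",np.hstack([c["image"][:,60:460],a])[:,:,::-1]); print(get_state()["wrist_force"],get_state()["finger_gap"])
E
```

```text
clock: 4.2
tcp_pos: [0.5382, 0.1741, 0.1865]
orientation: [-0.0, 0.645, 0.765, -0.0]
wrist_force: [0.2, 0.3, -2.3]
finger_gap: 0.0325
[ 0.41518743  0.43699402 -1.48044975] 0.0324089555208034
```

View pics/c2.png

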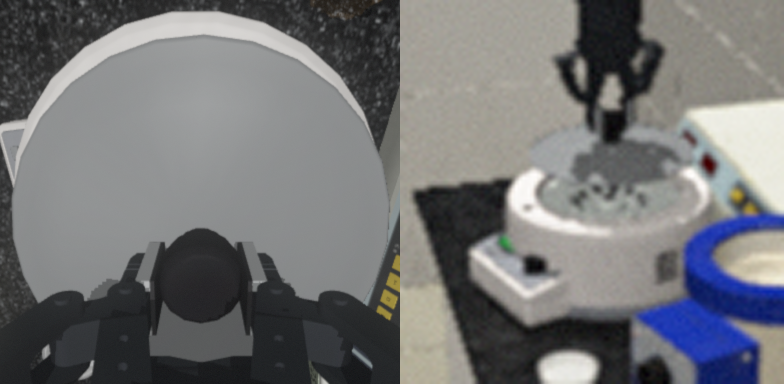

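The cover came off level: in the side crop it hangs clear of the open rotor. Raise it further, then carry it across.

```bash

python3 -m crank '{"travel":[[0,0,-0.4],[0,0,-0.9],[0,0,-1.4],[0,0,-1.8],[0,0,-2.0]],"turn":[0,0,0,0,0]}' 20 80
python3 to.py .47 -.05 .265; python3 to.py .44 -.345 .265
```

```text
clock: 4.72
tcp_pos: [0.5393, 0.1743, 0.2681]
orientation: [0.001, 0.645, 0.765, 0.001]
wrist_force: [1.3, 0.5, -1.5]
finger_gap: 0.032
t 4.72 tcp [0.5393 0.1743 0.2681] head 99.7 gap 0.0320 F [ 1.3  0.5 -1.5] j [ 0.17  0.29  0.1   1.38 -0.    1.57]
travel [-5.233 -2.655  0.069] turn 0
t 4.72 tcp [0.5393 0.1743 0.2681] head 99.7 gap 0.0320 F [ 1.3  0.5 -1.5] j [ 0.17  0.29  0.1   1.38 -0.    1.57]
travel [-12.374  -4.643   0.064] turn 0
```

```bash

python3 -m crank '{"travel":[[-0.25,-0.12,0],[-0.7,-0.35,0],[-1.25,-0.62,0],[-1.85,-0.92,0],[-2.5,-1.25,0]],"turn":[0,0,0,0,0]}' 20 80 | tail -2
python3 -m crank '{"travel":[[-0.65,-0.32,0],[-1.3,-0.65,0],[-1.95,-0.98,0],[-2.6,-1.28,0],[-3.25,-1.5,0]],"turn":[0,0,0,0,0]}' | tail -2
python3 -m crank '{"travel":[[-0.68,-0.2,0],[-1.36,-0.4,0],[-2.04,-0.6,0],[-2.72,-0.8,0],[-3.4,-1.0,0]],"turn":[0,0,0,0,0]}' | tail -2
python3 -m crank '{"travel":[[-0.7,-0.2,0],[-1.35,-0.38,0],[-1.95,-0.55,0],[-2.5,-0.7,0],[-2.9,-0.8,0]],"turn":[0,0,0,0,0]}'
python3 to.py .44 -.345 .10
python3 - <<'E'
from h import *
c=shot("top","t3"); crop(c,180,80,420,280,3,"pics/t3.png"); w=shot("wrist","w3"); print(proj(c,[.44,-.345,0]))
E
```

```text
wrist_force: [-0.6, -0.5, -2.4]
finger_gap: 0.032
wrist_force: [0.7, -0.1, -2.4]
finger_gap: 0.0317
wrist_force: [-0.4, 0.8, -2.6]
finger_gap: 0.0324
clock: 6.38
tcp_pos: [0.4392, -0.3336, 0.2643]
orientation: [-0.001, 0.645, 0.764, -0.0]
wrist_force: [-0.5, -0.5, -1.8]
finger_gap: 0.032
t 6.38 tcp [ 0.4392 -0.3336  0.2643] head 99.6 gap 0.0320 F [-0.5 -0.5 -1.8] j [-0.79  0.26  0.06  1.37 -0.    0.61]
travel [-0.288 -0.022  4.108] turn 0
[326.56094002 214.2255392 ]
```

View pics/t3.png

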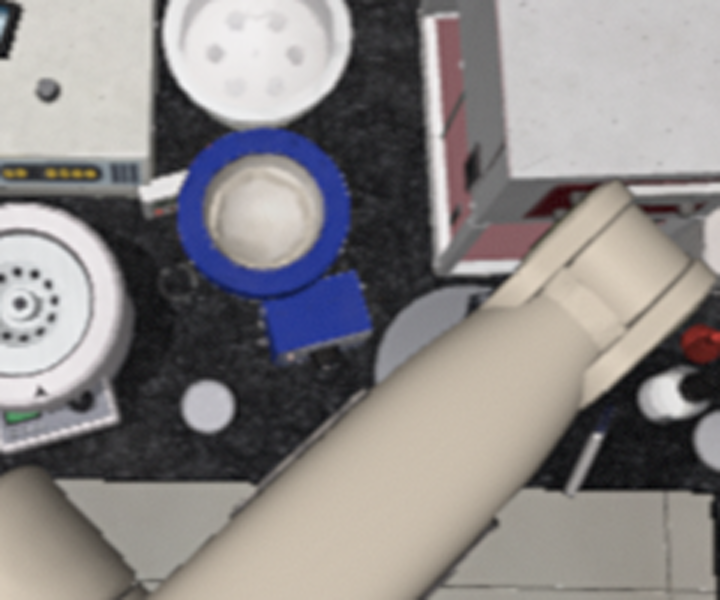

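```bash

python3 -m crank '{"travel":[[-0.1,0,0.3],[-0.2,0,0.8],[-0.28,0,1.4],[-0.28,0,2.0],[-0.28,0,2.6]],"turn":[0,0,0,0,0]}' | tail -2
python3 -m crank '{"travel":[[0,0,0.6],[0,0,1.2],[0,0,1.7],[0,0,2.1],[0,0,2.4]],"turn":[0,0,0,0,0]}'
python3 -m crank '{"travel":[[0,0,0],[0,0,0]],"turn":[0,0]}'
python3 to.py .44 -.345 .034
```

```text
wrist_force: [0.4, 0.2, -2.0]
finger_gap: 0.032
clock: 7.32
tcp_pos: [0.4414, -0.3406, 0.0636]
orientation: [-0.002, 0.644, 0.765, 0.0]
wrist_force: [-0.2, 0.2, -1.9]
finger_gap: 0.0318
clock: 7.48
tcp_pos: [0.4418, -0.3413, 0.0651]
orientation: [-0.001, 0.644, 0.765, 0.0]
wrist_force: [0.2, -0.3, -2.1]
finger_gap: 0.0321
t 7.48 tcp [ 0.4418 -0.3413  0.0651] head 99.8 gap 0.0321 F [ 0.2 -0.3 -2.1] j [-0.8   0.39 -0.27  0.91  0.    0.6 ]
travel [-0.085 -0.059  0.778] turn 0
```

```bash

python3 -m crank '{"travel":[[0,0,0.25],[0,0,0.45],[0,0,0.6],[0,0,0.68],[0,0,0.72]],"turn":[0,0,0,0,0]}'
python3 -m crank '{"travel":[[0,0,0.02],[0,0,0.04],[0,0,0.06],[0,0,0.06]],"turn":[0,0,0,0]}'
```

```text
clock: 7.9
tcp_pos: [0.4422, -0.3424, 0.0364]
orientation: [-0.0, 0.645, 0.765, 0.0]
wrist_force: [0.2, 0.5, -1.7]
finger_gap: 0.032
clock: 8.23
tcp_pos: [0.4426, -0.3429, 0.0348]
orientation: [0.0, 0.645, 0.765, -0.0]
wrist_force: [0.1, 0.6, -2.2]
finger_gap: 0.0317
```

```bash

python3 -m crank '{"travel":[[0,0,0.03],[0,0,0.05],[0,0,0.05]],"turn":[0,0,0]}' | tail -3
python3 -m crank '{"travel":[[0,0,0.03],[0,0,0.05],[0,0,0.05]],"turn":[0,0,0]}' | grep -v ori
python3 -m crank '{"travel":[[0,0,0.03],[0,0,0.05],[0,0,0.05]],"turn":[0,0,0]}'| grep -v ori
```

```text
orientation: [0.001, 0.645, 0.765, -0.0]
wrist_force: [-2.2, 1.7, 5.1]
finger_gap: 0.0319
clock: 8.73
tcp_pos: [0.4428, -0.3431, 0.0338]
wrist_force: [-5.7, 5.4, 20.4]
finger_gap: 0.0316
clock: 8.98
tcp_pos: [0.4428, -0.3431, 0.0338]
wrist_force: [-10.1, 8.6, 33.6]
finger_gap: 0.0322
```

```bash

python3 -m crank '{"travel":[[0,0,-0.06],[0,0,-0.09],[0,0,-0.09]],"turn":[0,0,0]}'| grep -v ori
python3 -m crank '{"travel":[[0,0,0],[0,0,0],[0,0,0],[0,0,0],[0,0,0]],"turn":[0,0,0,0,0]}' 60 40| grep -v ori
python3 -m crank '{"travel":[[0,0,-0.2],[0,0,-0.6],[0,0,-1.2],[0,0,-2],[0,0,-2.8]],"turn":[0,0,0,0,0]}' 85| grep -v ori
python3 -m crank '{"travel":[[0,0,-0.9],[0,0,-1.8],[0,0,-2.5],[0,0,-2.5]],"turn":[0,0,0,0]}'| grep -v ori
python3 to.py .535 .174 .30 100
python3 - <<'E'
from h import *
c=shot("wrist","w4"); s=shot("side","s4"); a=cv2.resize(s["image"][130:290,210:350],(336,384),interpolation=2)
cv2.imwrite("pics/w4.png",np.hstack([c["image"][:,30:490],a])[:,:,::-1])
print("patch", proj(c,[.44,-.345,.0]))
E
```

```text
clock: 9.23
tcp_pos: [0.4431, -0.3433, 0.0338]
wrist_force: [-3.5, 2.4, 12.1]
finger_gap: 0.0321
clock: 9.65
tcp_pos: [0.4425, -0.3427, 0.0319]
wrist_force: [-0.9, -0.5, 0.1]
finger_gap: 0.0602
clock: 10.07
tcp_pos: [0.442, -0.3422, 0.1453]
wrist_force: [0.3, -0.8, -0.6]
finger_gap: 0.0849
clock: 10.4
tcp_pos: [0.4446, -0.3448, 0.2518]
wrist_force: [0.3, -0.7, 0.2]
finger_gap: 0.0853
t 10.40 tcp [ 0.4446 -0.3448  0.2518] head 99.7 gap 0.0853 F [ 0.3 -0.7  0.2] j [-0.8   0.27  0.04  1.33 -0.    0.6 ]
travel [12.389  4.431 -1.293] turn -0.004
patch [255.57505582 159.7203564 ]
```

View pics/w4.png

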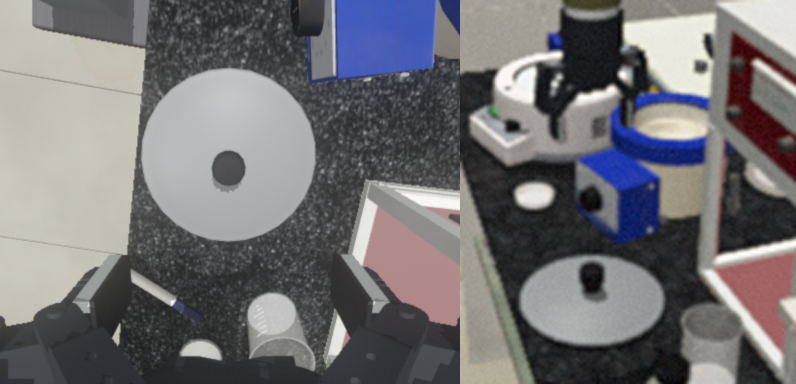

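The cover lies flat, knob up, on the clear patch and nothing else has moved. Go back to the rotor and close the fingers.

```bash

python3 -m crank '{"travel":[[0.3,0.1,-0.3],[1.0,0.3,-0.6],[1.9,0.6,-0.9],[2.8,0.9,-1.0],[3.7,1.2,-1.0]],"turn":[0,0,0,0,0]}' 0 40| tail -1
python3 -m crank '{"travel":[[0.9,0.3,0],[1.8,0.65,0],[2.7,1.0,0],[3.6,1.35,0],[4.4,1.7,0]],"turn":[0,0,0,0,0]}' | tail -1
python3 -m crank '{"travel":[[0.8,0.35,0],[1.6,0.7,0],[2.2,1.0,0],[2.7,1.3,0],[2.9,1.5,0]],"turn":[0,0,0,0,0]}' | tail -1
python3 to.py .535 .174 .30 100
python3 - <<'E'
from h import *
c=shot("wrist","w5"); cv2.imwrite("pics/w5.png",c["image"][:,:,::-1]); print("hub",proj(c,[.535,.175,.11]),"idx",proj(c,[.4358,.1408,.1205]))
E
```

```text
finger_gap: 0.0247
finger_gap: 0.0001
finger_gap: -0.0001
t 11.75 tcp [0.5405 0.124  0.2831] head 99.9 gap -0.0001 F [ 0.5 -0.  -0. ] j [0.08 0.27 0.11 1.42 0.   1.48]
travel [ 1.254  0.079 -0.42 ] turn -0.001
hub [265.24692062 122.28400236] idx [149.45459286 141.90739978]
```

View pics/w5.png

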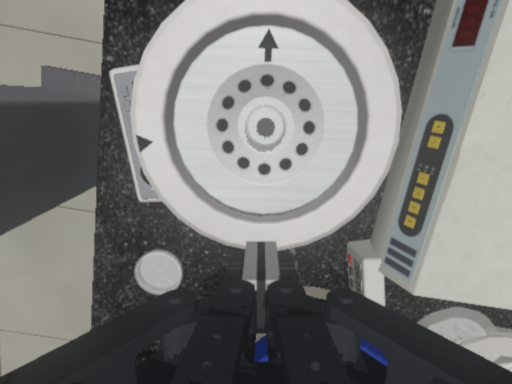

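The rotor mark is at about (268,44), the hub at (265,127) and the index tip at (151,142). Now measure the angle.

```bash
cat > ang.py <<'E'
import sys
from h import *
def run(c,C,dbg=True):
    g=c["image"].max(2)
    # unwrap rim annulus around C in world
    ph=np.radians(np.arange(0,360,.25)); out={}
    for nm,rr,z,th in(("mark",np.arange(.060,.081,.001),.110,110),("index",np.arange(.103,.114,.001),.1213,110)):
        X=np.array([[[C[0]+r*np.cos(p),C[1]+r*np.sin(p),z] for p in ph] for r in rr]).reshape(-1,3)
        q=(c["R"]@X.T).T+c["t"]; q=(c["K"]@q.T).T; q=(q[:,:2]/q[:,2:]).astype(np.float32).reshape(len(rr),len(ph),2)
        I=cv2.remap(g,q[...,0],q[...,1],cv2.INTER_LINEAR,borderValue=255)
        W=(I<th).astype(np.uint8); n,l,s,ce=cv2.connectedComponentsWithStats(W)
        out[nm]=[(ce[i][0].round(1)*.25,s[i][2]*.25,s[i][4]) for i in range(1,n) if s[i][4]>40]
    return out
def axis(c):
    w=(c["image"].min(2)>185).astype(np.uint8)
    return w
if __name__=="__main__":
    c=dict(np.load(sys.argv[1]+".npz"))
    print(run(c,(float(sys.argv[2]),float(sys.argv[3]))))
E
python3 ang.py w5 .535 .175; python3 ang.py w5 .537 .1735
python3 - <<'E'
from h import *
c=dict(np.load("w5.npz")); im=c["image"]
hsv=cv2.cvtColor(im,cv2.COLOR_RGB2GRAY)
# hub hole
b=blobs((im.max(2)<110).astype(np.uint8),175,20,365,215,20); print(b)
hs=np.array([x[0] for x in b if 60<x[1][4]<200]); 
P=np.array([plane(c,*p,.105)[:2] for p in hs]); q=np.linalg.lstsq(np.c_[2*P,np.ones(len(P))],(P**2).sum(1),rcond=None)[0]; print("hole circle",q[:2],len(P))
# radial search of mouth edge and collar edge
for (r0,r1,z,nm) in((.082,.100,.12,"mouth"),(.108,.125,.12,"outer")):
    C=np.array([.535,.175])
    for _ in range(5):
        pts=[]
        for p in np.radians(np.arange(-20,200,3)):
            r=np.arange(r0,r1,.0003); X=np.c_[C[0]+r*np.cos(p),C[1]+r*np.sin(p),r*0+z]; u=np.array([proj(c,x) for x in X]).astype(np.float32)
            if u.min()<2: continue
            I=cv2.GaussianBlur(cv2.remap(hsv,u[:,:1],u[:,1:],1).astype(np.float32),(1,9),2).ravel(); d=np.diff(I); k=abs(d).argmax(); pts.append(X[k,:2])
        P=np.array(pts)
        for _ in range(3):
            q=np.linalg.lstsq(np.c_[2*P,np.ones(len(P))],(P**2).sum(1),rcond=None)[0]; R=np.sqrt(q[2]+q[0]**2+q[1]**2); e=abs(np.hypot(*(P-q[:2]).T)-R); P=P[e<=max(.001,np.percentile(e,80))]
        C=q[:2]
    print(nm,C,R,len(P))
E
```

```text
{'mark': [(np.float64(98.1), np.float64(13.25), np.int32(428))], 'index': [(np.float64(198.75), np.float64(6.25), np.int32(160))]}
{'mark': [(np.float64(99.625), np.float64(12.75), np.int32(449))], 'index': [(np.float64(197.725), np.float64(5.5), np.int32(123)), (np.float64(277.075), np.float64(4.25), np.int32(63))]}
[([225.33, 40.36], [175, 20, 139, 77, 1141]), ([268.07, 45.26], [260, 31, 17, 30, 242]), ([266.84, 80.0], [261, 75, 13, 11, 115]), ([244.21, 85.65], [238, 80, 13, 12, 115]), ([288.81, 87.05], [283, 82, 13, 11, 111]), ([227.79, 102.29], [222, 97, 12, 12, 108]), ([304.11, 104.63], [299, 99, 11, 12, 107]), ([221.9, 124.54], [217, 119, 11, 12, 104]), ([308.57, 127.24], [304, 122, 11, 12, 100]), ([264.97, 132.14], [259, 130, 13, 6, 35]), ([227.63, 146.6], [223, 141, 11, 12, 97]), ([301.37, 148.82], [297, 144, 10, 11, 94]), ([243.05, 162.48], [238, 158, 11, 10, 91]), ([285.1, 163.51], [280, 159, 11, 10, 92]), ([263.82, 168.52], [259, 164, 11, 10, 90]), ([362.03, 211.77], [358, 207, 7, 8, 30])]
hole circle [0.5356729  0.17148219] 12
mouth [0.53553065 0.17213106] 0.08960786701843176 67
outer [0.53556074 0.17199048] 0.11886179764850639 46
```

```bash
python3 ang.py w5 .5355 .172; python3 to.py .4826 .1276 .135
```

```text
{'mark': [(np.float64(98.15), np.float64(12.75), np.int32(467))], 'index': [(np.float64(197.225), np.float64(6.75), np.int32(174)), (np.float64(277.85), np.float64(4.25), np.int32(81))]}
t 11.80 tcp [0.5417 0.1241 0.2829] head 100.0 gap 0.0006 F [1.9 0.3 0.2] j [0.08 0.27 0.11 1.41 0.   1.48]
travel [ 0.337 -1.433  3.701] turn 0
```

Need about +99°. Move the fingertip to azimuth 220° on the rim, above contact.

```bash

python3 -m crank '{"travel":[[0.2,-0.7,0.5],[0.34,-1.43,1.2],[0.34,-1.43,2.0],[0.34,-1.43,2.7],[0.34,-1.43,3.2]],"turn":[0,0,0,0,0]}'| tail -2
python3 -m crank '{"travel":[[0,0,0.3],[0,0,0.45],[0,0,0.45]],"turn":[0,0,0]}'| tail -2
python3 to.py .4826 .1276 .112
```

```text
wrist_force: [-0.3, -0.7, 1.2]
finger_gap: 0.0002
wrist_force: [-0.4, -1.3, 0.5]
finger_gap: -0.0001
t 12.47 tcp [0.4812 0.1237 0.1366] head 99.7 gap -0.0001 F [-0.4 -1.3  0.5] j [ 0.09  0.22 -0.32  1.04 -0.    1.49]
travel [0.091 0.054 0.616] turn 0
```

```bash

python3 -m crank '{"travel":[[0.07,0.03,0.25],[0.07,0.03,0.45],[0.07,0.03,0.6],[0.07,0.03,0.66],[0.07,0.03,0.66]],"turn":[0,0,0,0,0]}'
python3 -m crank '{"travel":[[0,0,0.03],[0,0,0.05],[0,0,0.05]],"turn":[0,0,0]}'| grep -v ori
```

```text
clock: 12.88
tcp_pos: [0.4832, 0.1273, 0.1112]
orientation: [-0.0, 0.645, 0.765, -0.0]
wrist_force: [-0.1, 1.3, -0.1]
finger_gap: 0.0001
clock: 13.13
tcp_pos: [0.4838, 0.1274, 0.1101]
wrist_force: [-0.3, -0.1, 0.2]
finger_gap: -0.0
```

```bash

python3 -m crank '{"travel":[[0,0,0.04],[0,0,0.08],[0,0,0.08]],"turn":[0,0,0]}'| grep -v ori
cat > arc.py <<'E'
import sys; from h import *
a0=float(sys.argv[1]); st=[float(v) for v in sys.argv[2:]]; h=np.radians(99.7); r=.069
f=lambda a: r*np.array([np.cos(np.radians(a)),np.sin(np.radians(a))])
for d in st:
    w=(f(a0+d)-f(a0))/.04; print(d,[round(float(w@[np.cos(h),np.sin(h)]),2),round(float(w@[np.sin(h),-np.cos(h)]),2)])
E
p() { python3 arc.py "$@"; echo; }
p 220.2 1 3 6 10 14; p 234.2 4 8 12 16 20; p 254.2 4 8 12 16 20; p 274.2 4 8 12 16 20; p 294.2 4 8 12 16 19; p 313.2 2.5 4.5 5.5 6 6
```

```text
clock: 13.38
tcp_pos: [0.484, 0.1272, 0.1073]
wrist_force: [-1.7, -0.6, 6.8]
finger_gap: 0.0
1.0 [-0.03, 0.02]
3.0 [-0.08, 0.05]
6.0 [-0.15, 0.1]
10.0 [-0.24, 0.17]
14.0 [-0.33, 0.26]

4.0 [-0.08, 0.09]
8.0 [-0.16, 0.18]
12.0 [-0.23, 0.28]
16.0 [-0.29, 0.38]
20.0 [-0.35, 0.49]

4.0 [-0.05, 0.11]
8.0 [-0.09, 0.22]
12.0 [-0.12, 0.34]
16.0 [-0.14, 0.46]
20.0 [-0.16, 0.58]

4.0 [-0.01, 0.12]
8.0 [-0.01, 0.24]
12.0 [0.0, 0.36]
16.0 [0.02, 0.48]
20.0 [0.05, 0.6]

4.0 [0.03, 0.12]
8.0 [0.08, 0.23]
12.0 [0.13, 0.34]
16.0 [0.18, 0.44]
19.0 [0.23, 0.52]

2.5 [0.04, 0.06]
4.5 [0.08, 0.11]
5.5 [0.1, 0.13]
6.0 [0.11, 0.15]
6.0 [0.11, 0.15]
```

```bash

python3 -m crank '{"travel":[[-0.03,0.02,0],[-0.08,0.05,0],[-0.15,0.1,0],[-0.24,0.17,0],[-0.33,0.26,0]],"turn":[0,0,0,0,0]}'| grep -v ori
python3 -m crank '{"travel":[[-0.08,0.09,0],[-0.16,0.18,0],[-0.23,0.28,0],[-0.29,0.38,0],[-0.35,0.49,0]],"turn":[0,0,0,0,0]}'| grep -v ori
python3 -m crank '{"travel":[[-0.05,0.11,0],[-0.09,0.22,0],[-0.12,0.34,0],[-0.14,0.46,0],[-0.16,0.58,0]],"turn":[0,0,0,0,0]}'| grep -v ori
python3 -m crank '{"travel":[[-0.01,0.12,0],[-0.01,0.24,0],[0,0.36,0],[0.02,0.48,0],[0.05,0.6,0]],"turn":[0,0,0,0,0]}'| grep -v ori
python3 -m crank '{"travel":[[0.03,0.11,0],[0.07,0.2,0],[0.1,0.28,0],[0.13,0.34,0],[0.13,0.34,0]],"turn":[0,0,0,0,0]}'| grep -v ori
python3 - <<'E'
from h import *
c=shot("wrist","w6"); import ang; print(ang.run(c,(.5355,.172)))
E
```

```text
clock: 13.8
tcp_pos: [0.4969, 0.1161, 0.1077]
wrist_force: [-1.1, 0.4, 6.6]
finger_gap: -0.0
clock: 14.22
tcp_pos: [0.519, 0.1057, 0.1078]
wrist_force: [-0.8, 0.8, 6.7]
finger_gap: 0.0
clock: 14.63
tcp_pos: [0.543, 0.1034, 0.1078]
wrist_force: [-0.8, 0.7, 6.0]
finger_gap: 0.0002
clock: 15.05
tcp_pos: [0.5663, 0.1094, 0.1079]
wrist_force: [0.3, 0.1, 5.9]
finger_gap: -0.0
clock: 15.47
tcp_pos: [0.5791, 0.1171, 0.1079]
wrist_force: [0.8, 0.7, 6.6]
finger_gap: -0.0001
{'mark': [(np.float64(186.125), np.float64(15.0), np.int32(419)), (np.float64(300.325), np.float64(50.5), np.int32(2401))], 'index': [(np.float64(289.05), np.float64(79.25), np.int32(3679))]}
```

```bash
python3 arc.py 306.2 2 5 8 10
python3 - <<'E'
from h import *
c=dict(np.load("w6.npz")); print("idx px",proj(c,[.432,.141,.1205]))
E
```

```text
2.0 [0.03, 0.05]
5.0 [0.07, 0.13]
8.0 [0.12, 0.21]
10.0 [0.16, 0.26]
idx px [-104.02017568  160.57957215]
```

Apply +10°, let it settle, lift straight up, and look from above.

```bash

python3 -m crank '{"travel":[[0.03,0.05,0],[0.07,0.13,0],[0.12,0.21,0],[0.16,0.26,0],[0.16,0.26,0]],"turn":[0,0,0,0,0]}'| grep -v ori
python3 -m crank '{"travel":[[0.0,0,0],[0,0,0],[0,0,0],[0,0,-0.1],[0,0,-0.25]],"turn":[0,0,0,0,0]}'| grep -v ori
python3 to.py .5355 .12 .2831
python3 -m crank '{"travel":[[0,0,-0.5],[0.1,-0.5,-1.3],[0.2,-1,-2.2],[0.2,-1.3,-3.1],[0.2,-1.3,-4]],"turn":[0,0,0,0,0]}'| tail -1
python3 to.py .5355 .12 .2831
python3 - <<'E'
from h import *
import ang
c=shot("wrist","w7")
for C in((.5355,.172),(.5365,.173),(.535,.174)): print(C,ang.run(c,C))
b=blobs((c["image"].max(2)<110).astype(np.uint8),130,20,380,230,20); print(b)
hs=np.array([x[0] for x in b if 60<x[1][4]<150 and x[1][2]<16]); 
P=np.array([plane(c,*p,.105)[:2] for p in hs]); q=np.linalg.lstsq(np.c_[2*P,np.ones(len(P))],(P**2).sum(1),rcond=None)[0]; print("hole circle",q[:2],len(P))
E
```

```text
clock: 15.93
tcp_pos: [0.5881, 0.1253, 0.1079]
wrist_force: [-0.2, 0.4, 5.9]
finger_gap: -0.0
clock: 16.35
tcp_pos: [0.5864, 0.1247, 0.1165]
wrist_force: [-0.2, 0.9, -0.6]
finger_gap: 0.0001
t 16.35 tcp [0.5864 0.1247 0.1165] head 99.7 gap 0.0001 F [-0.2  0.9 -0.6] j [ 0.08  0.42 -0.09  1.06 -0.    1.48]
travel [ 0.099 -1.278 -4.164] turn 0
finger_gap: -0.0003
t 16.77 tcp [0.5311 0.1238 0.2786] head 99.8 gap -0.0003 F [ 0.7 -0.3  0.1] j [ 0.08  0.25  0.07  1.4  -0.    1.48]
travel [-0.113  0.092 -0.112] turn 0
(0.5355, 0.172) {'mark': [(np.float64(195.4), np.float64(12.75), np.int32(476))], 'index': [(np.float64(197.2), np.float64(6.5), np.int32(174)), (np.float64(273.0), np.float64(4.5), np.int32(125))]}
(0.5365, 0.173) {'mark': [(np.float64(196.05), np.float64(12.25), np.int32(482))], 'index': [(np.float64(197.525), np.float64(6.0), np.int32(140)), (np.float64(272.45), np.float64(4.5), np.int32(108))]}
(0.535, 0.174) {'mark': [(np.float64(197.125), np.float64(12.5), np.int32(479))], 'index': [(np.float64(198.225), np.float64(6.5), np.int32(169)), (np.float64(273.2), np.float64(4.5)
[... 242 characters left out ...]
.32, 101.48], [307, 96, 12, 12, 114]), ([234.83, 108.36], [230, 103, 11, 12, 108]), ([319.08, 123.69], [314, 118, 11, 12, 107]), ([275.78, 129.04], [268, 121, 16, 16, 178]), ([200.13, 134.86], [188, 127, 26, 17, 199]), ([231.46, 131.45], [227, 126, 10, 12, 99]), ([151.12, 145.0], [146, 138, 14, 15, 111]), ([150.63, 208.18], [130, 140, 67, 90, 1847]), ([314.07, 146.35], [309, 141, 11, 12, 103]), ([239.49, 152.84], [235, 147, 10, 12, 95]), ([299.04, 163.12], [294, 158, 11, 11, 98]), ([256.67, 166.91], [252, 162, 11, 11, 94]), ([278.22, 170.54], [273, 166, 11, 10, 93]), ([151.48, 178.86], [148, 169, 10, 19, 66]), ([370.7, 221.47], [353, 205, 27, 25, 317])]
hole circle [0.50043971 0.15356268] 14
```

```bash
cat > chk.py <<'E'
import sys; from h import *; import ang
f=sys.argv[1]; c=shot("wrist",f); print("t",get_state()["clock"])
g=cv2.cvtColor(c["image"],cv2.COLOR_RGB2GRAY)
C=np.array([.5355,.172])
for _ in range(4):
    pts=[]; r=np.arange(.082,.098,.0003)
    for p in np.radians(np.arange(-30,235,3)):
        X=np.c_[C[0]+r*np.cos(p),C[1]+r*np.sin(p),r*0+.12]; u=np.array([proj(c,x) for x in X]).astype(np.float32)
        if u.min()<2: continue
        I=cv2.GaussianBlur(cv2.remap(g,u[:,:1],u[:,1:],1).astype(np.float32),(1,9),2).ravel(); pts.append(X[abs(np.diff(I)).argmax(),:2])
    P=np.array(pts)
    for _ in range(3):
        q=np.linalg.lstsq(np.c_[2*P,np.ones(len(P))],(P**2).sum(1),rcond=None)[0]; R=np.sqrt(q[2]+q[0]**2+q[1]**2); e=abs(np.hypot(*(P-q[:2]).T)-R); P=P[e<=max(.001,np.percentile(e,80))]
    C=q[:2]
b=blobs((c["image"].max(2)<110).astype(np.uint8),130,20,380,230,80)
H=proj(c,[*C,.105]); hs=np.array([x[0] for x in b if 35<np.hypot(*(x[0]-H))<55 and x[1][2]<16]); Q=np.array([plane(c,*p,.108)[:2] for p in hs]); k=np.linalg.lstsq(np.c_[2*Q,np.ones(len(Q))],(Q**2).sum(1),rcond=None)[0]
print("mouth",C.round(4),R.round(4),"holes",k[:2].round(4),len(Q))
for D in (C,k[:2]):
    o=ang.run(c,D); m=o["mark"][0][0]; print(o,"need",[round(i[0]-m,2) for i in o["index"] if 190<i[0]<206])
crop(c,110,10,360,210,3,"pics/%s.png"%f)
E
python3 chk.py w8
```

```text
t 16.8667
mouth [0.5355 0.172 ] 0.0897 holes [0.5355 0.1717] 12
{'mark': [(np.float64(195.5), np.float64(12.25), np.int32(452))], 'index': [(np.float64(197.2), np.float64(6.75), np.int32(171)), (np.float64(276.275), np.float64(4.25), np.int32(65))]} need [np.float64(1.7)]
{'mark': [(np.float64(195.25), np.float64(12.25), np.int32(454))], 'index': [(np.float64(197.075), np.float64(6.5), np.int32(171)), (np.float64(276.225), np.float64(4.25), np.int32(67))]} need [np.float64(1.82)]
```

View pics/w8.png

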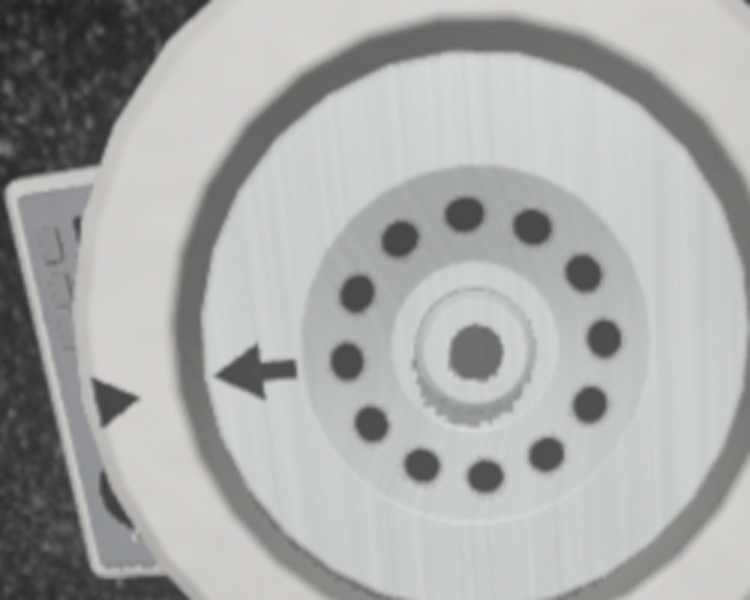

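The mark is at crop (258,370) and the index tip at (137,399), so it needs about +1.7°. Nudge it at azimuth 270°.

```bash
python3 to.py .5345 .103 .118
python3 -m crank '{"travel":[[-0.5,0.05,0.8],[-0.5,0.05,1.7],[-0.5,0.05,2.6],[-0.5,0.05,3.3],[-0.5,0.05,3.9]],"turn":[0,0,0,0,0]}'| grep -v ori
python3 to.py .5345 .103 .108
```

```text
t 16.87 tcp [0.5362 0.1242 0.2838] head 99.8 gap 0.0004 F [ 0.8 -0.7  0.4] j [ 0.08  0.25  0.08  1.4  -0.    1.48]
travel [-0.51  -0.178  4.144] turn 0
clock: 17.28
tcp_pos: [0.5379, 0.1042, 0.1178]
wrist_force: [0.1, 0.2, -0.2]
finger_gap: -0.0001
t 17.28 tcp [0.5379 0.1042 0.1178] head 99.7 gap -0.0001 F [ 0.1  0.2 -0.2] j [ 0.04  0.32 -0.22  1.02 -0.    1.45]
travel [-0.016 -0.089  0.244] turn 0
```

```bash

python3 -m crank '{"travel":[[0,0,0],[0,0,0.07],[0,0,0.14],[0,0,0.21],[0,0,0.26]],"turn":[0,0,0,0,0]}'| grep -v ori
python3 -m crank '{"travel":[[0,0,0],[-0.005,0.02,0],[-0.01,0.04,0],[-0.01,0.053,0],[-0.01,0.053,0]],"turn":[0,0,0,0,0]}'| grep -v ori
python3 -m crank '{"travel":[[0,0,0],[0,0,0],[0,0,0],[0,0,-0.1],[0,0,-0.25]],"turn":[0,0,0,0,0]}'| grep -v ori
python3 -m crank '{"travel":[[0,0,-0.6],[0.2,0,-1.4],[0.5,0,-2.3],[0.5,0,-3.2],[0.5,0,-3.9]],"turn":[0,0,0,0,0]}'| grep -v ori
python3 -m crank '{"travel":[[0,0,0],[0,0,0],[0,0,0]],"turn":[0,0,0]}' >/dev/null
python3 chk.py w9
```

```text
clock: 17.7
tcp_pos: [0.5407, 0.1046, 0.1116]
wrist_force: [-0.8, 0.0, 0.7]
finger_gap: -0.0001
clock: 18.12
tcp_pos: [0.542, 0.1044, 0.1105]
wrist_force: [-0.2, -0.2, -0.4]
finger_gap: -0.0
clock: 18.53
tcp_pos: [0.5411, 0.1044, 0.1201]
wrist_force: [0.3, -0.1, 0.3]
finger_gap: -0.0001
clock: 18.95
tcp_pos: [0.5384, 0.1247, 0.28]
wrist_force: [0.5, -0.4, -0.7]
finger_gap: 0.0001
t 19.25
mouth [0.5355 0.172 ] 0.0897 holes [0.5356 0.1717] 12
{'mark': [(np.float64(195.475), np.float64(12.5), np.int32(466))], 'index': [(np.float64(197.225), np.float64(6.75), np.int32(173)), (np.float64(276.75), np.float64(4.25), np.int32(134))]} need [np.float64(1.75)]
{'mark': [(np.float64(195.2), np.float64(12.5), np.int32(468))], 'index': [(np.float64(197.075), np.float64(6.5), np.int32(175)), (np.float64(276.8), np.float64(4.25), np.int32(139))]} need [np.float64(1.88)]
```

No contact that time, because I stopped just above the rim. Repeat about 2.5 mm deeper.

```bash

python3 -m crank '{"travel":[[-0.5,-0.05,0.8],[-0.5,-0.05,1.7],[-0.5,-0.05,2.6],[-0.5,-0.05,3.3],[-0.5,-0.05,3.9]],"turn":[0,0,0,0,0]}'| grep -v ori
python3 -m crank '{"travel":[[0,0,0],[0,0,0],[0,0,0.08],[0,0,0.16],[0,0,0.22]],"turn":[0,0,0,0,0]}'| grep -v ori
python3 -m crank '{"travel":[[0,0,0],[0,0,0.06],[0,0,0.1],[0,0,0.1],[0,0,0.1]],"turn":[0,0,0,0,0]}'| grep -v ori
```

```text
clock: 19.67
tcp_pos: [0.537, 0.1037, 0.1161]
wrist_force: [-0.7, 0.9, -0.0]
finger_gap: -0.0001
clock: 20.08
tcp_pos: [0.5408, 0.1041, 0.1127]
wrist_force: [-0.3, 0.6, 0.3]
finger_gap: 0.0001
clock: 20.5
tcp_pos: [0.5404, 0.1041, 0.1084]
wrist_force: [0.3, -0.5, 4.8]
finger_gap: -0.0002
```

```bash

python3 -m crank '{"travel":[[-0.003,0.015,0],[-0.007,0.035,0],[-0.01,0.05,0],[-0.01,0.053,0],[-0.01,0.053,0]],"turn":[0,0,0,0,0]}'| grep -v ori
python3 -m crank '{"travel":[[0,0,0],[0,0,0],[0,0,0],[0,0,-0.1],[0,0,-0.3]],"turn":[0,0,0,0,0]}'| grep -v ori
python3 -m crank '{"travel":[[0,0,-0.6],[0.2,0,-1.4],[0.5,0,-2.3],[0.5,0,-3.2],[0.5,0,-3.9]],"turn":[0,0,0,0,0]}'| grep -v ori
python3 -m crank '{"travel":[[0,0,0],[0,0,0],[0,0,0]],"turn":[0,0,0]}' >/dev/null
python3 chk.py w10
```

```text
clock: 20.92
tcp_pos: [0.5425, 0.1042, 0.1084]
wrist_force: [0.4, -0.3, 4.6]
finger_gap: -0.0001
clock: 21.33
tcp_pos: [0.5409, 0.104, 0.1189]
wrist_force: [0.3, 0.2, -0.4]
finger_gap: -0.0002
clock: 21.75
tcp_pos: [0.5383, 0.1243, 0.2789]
wrist_force: [0.8, -0.0, -0.8]
finger_gap: 0.0003
t 22.05
mouth [0.5355 0.1721] 0.0896 holes [0.5356 0.1717] 12
{'mark': [(np.float64(196.7), np.float64(12.5), np.int32(468))], 'index': [(np.float64(197.225), np.float64(6.75), np.int32(174)), (np.float64(276.675), np.float64(4.5), np.int32(135))]} need [np.float64(0.53)]
{'mark': [(np.float64(196.4), np.float64(12.5), np.int32(471))], 'index': [(np.float64(197.025), np.float64(6.75), np.int32(175)), (np.float64(276.625), np.float64(4.5), np.int32(142))]} need [np.float64(0.62)]
```

```bash
python3 -m crank '{"travel":[[0,0,-0.5],[0,0,-0.8],[0,0,-0.8],[0,0,-0.8],[0,0,-0.8]],"turn":[0,0,0,0,0]}'| grep force
python3 chk.py w11; python3 - <<'E'
from h import *
t=shot("top","t9"); s=shot("side","s9")
a=cv2.resize(t["image"][120:250,90:440],(790,293),interpolation=2); b=cv2.resize(s["image"][130:340,200:400],(286,300),interpolation=2); b=np.pad(b,((0,0),(0,504),(0,0))); cv2.imwrite("pics/fin.png",np.vstack([a,b])[:,:,::-1])
E
```

```text
wrist_force: [0.1, 0.1, 0.2]
t 22.5167
mouth [0.5355 0.172 ] 0.0896 holes [0.5356 0.1716] 8
{'mark': [(np.float64(196.65), np.float64(12.0), np.int32(437))], 'index': [(np.float64(197.25), np.float64(6.25), np.int32(167))]} need [np.float64(0.6)]
{'mark': [(np.float64(196.275), np.float64(12.25), np.int32(442))], 'index': [(np.float64(197.025), np.float64(6.5), np.int32(169))]} need [np.float64(0.75)]
```

View pics/fin.png

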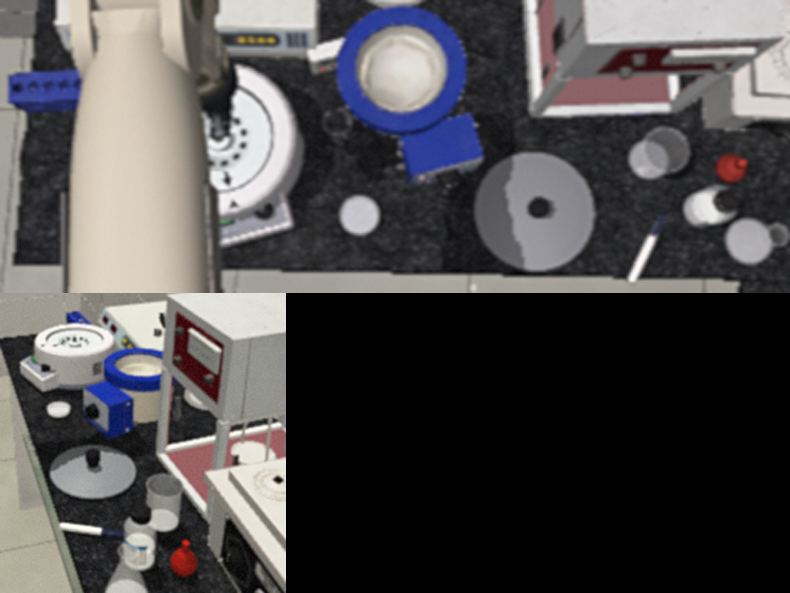

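The final views show the cover flat on the worktop, knob up. The glassware, bottle and rack have not visibly moved, the mark faces the index, and the arm is clear.

```bash
python3 -c "from workcell import *; print(hand_in())"
```

```text
the job is handed in; nothing more can be done
None
```

I lifted the cover by its knob, carried it past the mantle and set it down flat, knob up, at about (0.442, -0.343). I then closed the fingers and turned the rotor about +98° with the fingertip, plus one small correction.

**Rotor:** The last wrist views put its mark 0.5 to 0.75° short of the index. Two views 0.5 s apart agreed to about 0.1°, so it was standing still.

**Scene:** By eye in the last side and top views, the rack, beaker, bottle and dish had not moved. The arm was clear and the wrist force was near zero. The job took about 22.6 s.

**Faults and disagreements:**
- I pressed the cover onto the worktop with up to about 34 N vertical wrist force, more than needed, before easing off and letting go.
- The first correction nudge stopped just above the rim and did nothing, so I repeated it about 2 mm deeper.
- The fingers closed to 32 mm on a knob described as 35 mm across, but the grip held throughout.
- In one wrist view the cover's front edge looked very close to the worktop's front edge. I judged this to be viewing angle, because the cover sits where the task asked.

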